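Load a blank into the bench press and start the stroke

TASK

Load the bench press: take the blank whose outline matches the cavity of the die on the drawn-out slide and lay it in that cavity, flat and fully down, then push the slide fully home. Only when the slide is home, press the right one of the two interlocked keys on top of the press all the way down, so that the left key, which is down now, pops up. Leave the other blanks where they lie.

Things in the scene. Friction and masses are not known exactly. Their poses are not given: they have to be found in the camera images.
- square_blank: square blank of bare aluminium, 44 x 44 mm, 10 mm thick, 52 g; origin at the centre of its underside, z up, x and y along its sides. It lies flat on the bench and matches the cavity
- round_blank: round blank of bare aluminium, 46 mm in diameter, 10 mm thick, lying flat on the bench; origin at the centre of its underside. For another die; stays where it is
- oblong_blank: oblong blank of bare aluminium, 60 mm along its x, 34 mm along its y, 10 mm thick, lying flat on the bench; origin at the centre of its underside. For another die; stays where it is
- press: the grey drawer-loading bench press, fixed; origin on the bench under the middle of its front face, x pointing to its back, y to its left, z up. The housing is 204 mm wide, 180 mm deep, 96 mm high (a gauge at its back left reaches 153 mm); the slide comes out of its front (-x), over a low apron 67 mm either side and 122 mm long, 14 mm high, with guide rails to 30 mm
- cavity (a point): centre of the floor of the cavity in the dark steel die on the slide (moves with it). Square recess 47 x 47 mm, 4 mm deep, 2 mm bevel round the mouth; the die's flat top is 76 x 76 mm, 40 mm above the bench, so a seated blank stands 6 mm proud. Axes: x points into the press (the way the slide goes home), y to its left, z up; the sides are parallel to x and y
- slide_handle (a point): middle of the slide's handle, a steel bar 11 mm thick and 100 mm long along y, 46 mm above the bench, 87 mm in front (-x) of the cavity's centre; axes as the cavity's. Behind it a front plate, 134 mm wide and 10 mm thick, stands across the slide 42 to 52 mm in front of the cavity's centre, top edge 61 mm above the bench. Push along +x to send the slide home
- slide (a joint): how far the slide is drawn out of the press, m: 0 fully home against its stop, 0.125 fully out; it starts 0.105 to 0.125 out. It runs with about 2.5 N friction and stays where it is left
- key_left_top (a point): centre of the top of the left key (+y side; ram up), down at the start; axes as the cavity's. The two grey keys stand side by side along y, 48 mm apart, on top of the press near its front edge; each is 36 mm along x and 32 mm along y; its top is 112 mm above the bench when up, 105 mm when down
- key_right_top (a point): centre of the top of the right key (-y side; stroke), up at the start, 112 mm above the bench; it moves with the key
- key_left (a joint): depression of the left key, m: 0 up, 0.007 down. The keys are interlocked: pressing the raised one down (about 2 N over 7 mm, with a snap half way) makes the other pop up
- key_right (a joint): depression of the right key, m: 0 up, 0.007 down

How it is judged:
By the outcome, as a careful person would: the job done as asked, in the order asked, and still so for the second after the job is handed in, with the robot touching nothing.
It also fails if it takes over 58 s, if anything falls off the work surface, if the arm or the gripper's body presses on something with over 40 N, if the wrist force passes 120 N, or if a joint passes its speed limit or range.

ROBOT

A 6-joint arm with a two-finger parallel gripper is mounted at the origin on a cart in front of the work surface, level with it; the furniture and walls round the work are solid. World frame = base frame: x ahead of the robot, y to its left, z up, the work surface at z = 0. Lengths are in mm, angles in rad, forces in N, time in s.
With the tool pointing down it reaches from about 300 to 850 mm from the base axis. Payload 4.2 kg.
Tool frame: the origin (TCP) lies on the mounting face of the last link; the fingertips stand 191 mm ahead of it and the grasp point (between the pads) lies 172 mm ahead of it (bot.pinch_z is the z of the grasp point in the tool frame, in mm); z points along the fingers, y is the line along which they close (so a half turn about z gives the same grasp; the last joint's range is limited). The gripper opens to 91 mm and grips with 3 to 60 N. Pads are 32 mm wide; open, the fingers measure 118 mm over their backs; the gripper's body (76 mm by 178 mm) begins 60 mm behind the grasp point.
Start: joints at [1.099, 0.32, 1.565, -0, 1.257, -0.02], TCP at [251.033, 517.306, 404.776] pointing down, gripper open.
Joint ranges: [-3.11, 3.11], [-0.84, 2.01], [0.21, 2.61], [-1.34, 4.49], [0.05, 2.63], [-2.56, 2.56]. Speed limits (rad/s): [2.57, 2.57, 3.14, 3.14, 3.14, 3.14].

INTERFACE

Orientations are given as a unit quaternion [x, y, z, w].
In Python, from rig import status, cams, bot gives the robot as it stands. The module is installed in compiled form; this text tells all that it offers.
- The arm moves only by the tool arm_command, never from a script. Its argument "plan" is a list of rows, each an object with "dp": the shift along the world's x, y, z in m, a list of three; "twist": the turn about the world's z in degrees. A call has 1 to 8 rows; each row shifts and turns the commanded pose from where the row before left it; what a row does not reach is not made up. A row lasts 1/12 s, in which the tool goes at most 41.7 mm and 7.16 degrees, less where a joint would pass 70% of its speed; a pose out of reach is approached as far as the arm can. A call with a gripper value outside its range is refused whole. "hand" is the closure, from -1 (fully open) to 1 (shut), set as the call begins (left out, the last holds). The fingers move at their own pace and stop on an object; the grip force is fixed at half the most. Time passes only in rows, so rows that do not move let the fingers close. It gives the time, the measured TCP pose, the force, the opening and the grip force at its end, in the units of the state.
- status.get_state(): the state, without advancing time (a new reading comes with each control period).
- cams.snapshot(name): name is "side" or "top"; returns a dict with "image" (400x640x3 uint8, red, green, blue), "fovy" (degrees; the focal length in pixels is half the picture's height over the tangent of half this angle, whatever the lens; pixels are square), "cx", "cy" (the principal point, pixels), "eye" and "orientation" of the camera in the world. Camera axes: x right, y up, looking along -z (the intrinsics and any distortion apply to the point x, -y, -z); pixel columns grow to the right and rows downward; lengths in mm; the calibration is good to about 2 mm. A picture is of the moment at which its call begins. There is no depth.
- bot.sign_off(): hands the job in; it is judged then, once.
The state is a dict: "time": time; "joint_positions": joint angles; "joint_velocities": joint speeds; "tau": joint torques, N m; "tcp_pos": TCP position; "ee_rot": TCP orientation; "force": force on the tool from outside, world axes, zero at the start; "ft_torque": the same for the moment, N m; "finger_gap": opening from 0.0 (shut) to 1.0 (fully open); "gripper_force": force on a finger pad.
Only numpy, scipy, OpenCV 4.12 (cv2) and the standard library are available. Lean on these libraries where they do the work, as an engineer would, in place of code of your own. Each camera call takes 0.05 s, during which the arm holds its last target. There are 200 camera calls.

## Working session

There is one attempt and no reset: what is moved stays moved. The work goes in short steps, Python scripts to look and compute and a tool call to move; the robot and the scene stay as the last step left them, time stands still between calls to the robot, and variables do not carry over. Pictures are saved under pics/ and viewed, at most 10 in all, crops included, and the job is handed in when it is done.

Besides the shell and the picture viewer there is one more tool, called after ">>>" by a JSON object that holds its "api" and its "payload". arm_command: Moves the arm, as the interface text tells. Its arguments: {"type":"object","properties":{"plan":{"type":"array","items":{"type":"object","properties":{"dp":{"type":"array","items":{"type":"number"}},"twist":{"type":"number"}}}},"hand":{"type":"number"}},"required":["plan"]}

```bash
mkdir -p pics
python3 - <<'E'
from rig import status,cams,bot
import cv2
for n in("side","top"):
    s=cams.snapshot(n); print(n,{k:v for k,v in s.items() if k!="image"})
    cv2.imwrite(f"pics/{n}0.png",s["image"][:,:,::-1])
print(status.get_state(),bot.pinch_z)
E
```

```text
side {'fovy': 42.45137389055503, 'cx': 316.5836717952818, 'cy': 204.1839779155498, 'eye': array([426.97440372, 890.44053872, 627.75405351]), 'orientation': array([-0.0470452 ,  0.48895248,  0.86786791, -0.07427999])}
top {'fovy': 45.31609976979655, 'cx': 318.25158385311886, 'cy': 197.85586392113547, 'eye': array([468.06034441,  18.93028649, 997.8779785 ]), 'orientation': array([-0.03712186,  0.02592469,  0.71510961, -0.69754435])}
{'time': 0.1, 'joint_positions': array([ 1.09899866e+00,  3.20191642e-01,  1.56556789e+00,  1.63674079e-05,
        1.25740044e+00, -1.99979101e-02]), 'joint_velocities': array([-0.00078782, -0.00061863, -0.00356737,  0.00083248,  0.00014566,
       -0.0003188 ]), 'tau': array([ 3.66651566e-04, -4.13331842e+01, -2.32511401e+01,  7.27952714e-02,
        4.21830732e-02, -3.45446176e-05]), 'tcp_pos': array([250.95850716, 517.16232677, 404.02077498]), 'ee_rot': array([ 2.23985865e-01,  9.74592078e-01, -7.58192963e-04, -1.98313338e-04]), 'force': array([ 0.06251934, -0.23221382,  0.0182437 ]), 'ft_torque': array([-0.0083356 ,  0.00192269,  0.01640139]), 'gripper_force': 0.0, 'finger_gap': 1.0011502779091495} 172.0
```

View pics/top0.png

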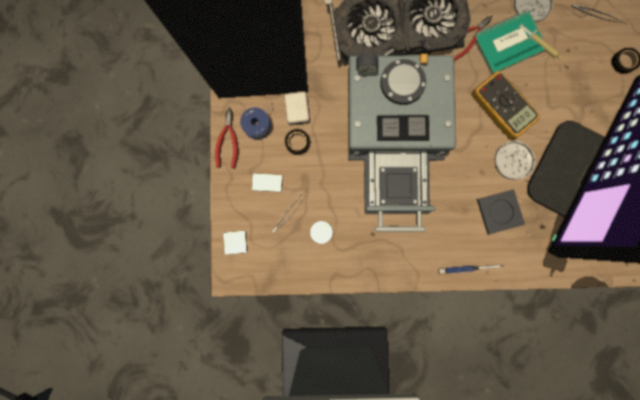

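View pics/side0.png

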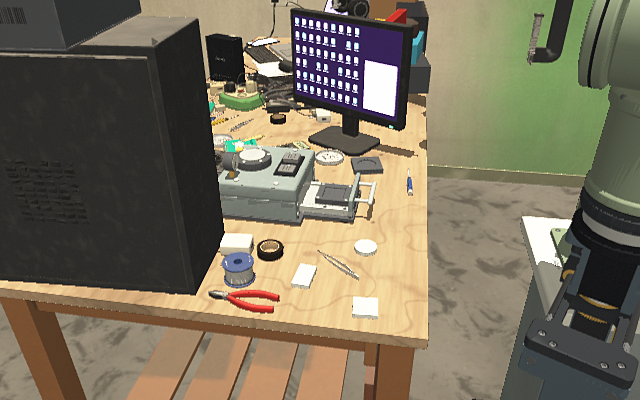

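Top view: square blank at (235,242), round (321,232), oblong (267,182), die cavity at about (399,185), keys at (390,127) and (415,127). The side view shows the same blanks, with the square at (365,307).

```bash
cat > h.py <<'E'
import numpy as np,cv2
from rig import status,cams,bot
from scipy.spatial.transform import Rotation as R
def ray(s,u,v):
    f=200/np.tan(np.radians(s["fovy"]/2))
    d=R.from_quat(s["orientation"]).apply([(u-s["cx"])/f,-(v-s["cy"])/f,-1]); return np.array(s["eye"]),d
def onz(s,u,v,z):
    e,d=ray(s,u,v); return e+d*(z-e[2])/d[2]
def proj(s,p):
    f=200/np.tan(np.radians(s["fovy"]/2))
    q=R.from_quat(s["orientation"]).inv().apply(np.array(p,float)-s["eye"]); return s["cx"]+f*q[0]/-q[2], s["cy"]-f*q[1]/-q[2]
def rects(s,mask,z,a0,a1,box):
    x0,y0,x1,y1=box; m=np.zeros_like(mask); m[y0:y1,x0:x1]=mask[y0:y1,x0:x1]
    for c in cv2.findContours(m,cv2.RETR_LIST,cv2.CHAIN_APPROX_NONE)[0]:
        if a0<cv2.contourArea(c)<a1:
            P=np.array([onz(s,*p,z)[:2] for p in c[:,0].astype(float)],np.float32)
            r=cv2.minAreaRect(P); print(np.round(r[0],1),np.round(r[1],1),round(r[2],1),'px',np.round(c[:,0].mean(0),1))
E
python3 - <<'E'
from h import *
s=cams.snapshot("top"); g=cv2.cvtColor(s["image"],cv2.COLOR_RGB2GRAY)
hsv=cv2.cvtColor(s["image"],cv2.COLOR_RGB2HSV)
m=((g>185)&(hsv[...,1]<60)).astype(np.uint8)
print("blanks");rects(s,m,10,150,1500,(215,160,340,260))
for t in(50,60,70,80,90,100):
    print("die",t);rects(s,(g<t).astype(np.uint8),40,300,3000,(370,155,428,207))
print("keys");rects(s,(g<70).astype(np.uint8),100,200,3000,(370,110,435,145))
print("handle",onz(s,378,229,46),onz(s,424,229,46))
im=cv2.resize(s["image"][100:240,340:460],None,fx=5,fy=5,interpolation=cv2.INTER_CUBIC)[:,:,::-1]
im=cv2.resize(im,(514,600)); cv2.imwrite("pics/crop.png",im)
E
```

```text
blanks
[469.3 208.7] [45.  44.6] 4.1 px [234.2 242.2]
[486.   30.6] [43.2 45.2] 88.6 px [320.7 231.8]
[592.3 140.9] [60.5 34.9] 85.3 px [266.4 182.1]
die 50
die 60
die 70
die 80
die 90
[ 572.9 -127.5] [68.2 70.8] 88.0 px [398.3 186. ]
die 100
[ 573.8 -127.6] [72.5 72.7] 88.5 px [398.  186.9]
keys
[ 680.3 -107.5] [34.2 38.9] 88.0 px [390.1 126.9]
[ 680.9 -157.7] [36.2 38.7] 88.4 px [416.4 126. ]
[ 678.7 -131.3] [96.9 44.5] 88.4 px [402.8 127.6]
handle [488.47332948 -83.75613554  46.        ] [ 486.24892389 -174.45166271   46.        ]
```

View pics/crop.png

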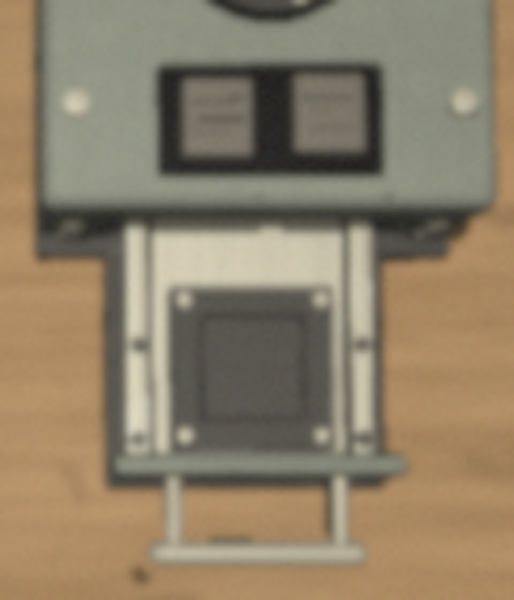

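The crop shows the die with four screws centred at about (398.5,185.5) in full-image pixels, and the cavity square is concentric with them. Key tops are at about (390,127) and (416.5,126). The handle bar is at v≈229. I'll start moving toward the square blank while refining the measurements.

Run:
```python
from h import *
s=cams.snapshot("top"); t=cams.snapshot("side")
print("cav",onz(s,398.5,185.5,40)[:2]); 
c=lambda a,b:(340+(a+.5)/4.283-.5,100+(b+.5)/4.286-.5)
q=[onz(s,*c(*p),40)[:2] for p in((184,300),(320,300),(184,436),(321,436))]
print(np.round(q,1)); print("keyR",onz(s,*c(329,113),112)[:2],"keyL",onz(s,*c(218,117),105)[:2])
print("handle",onz(s,*c(152,552),50)[:2],onz(s,*c(364,552),50)[:2])
b=np.array([469.3,208.7,10]);print("side expect",proj(t,b),"cav",proj(t,[574,-128,40]))
g=cv2.cvtColor(t["image"],cv2.COLOR_RGB2GRAY);h=cv2.cvtColor(t["image"],cv2.COLOR_RGB2HSV)
rects(t,((g>195)&(h[...,1]<40)).astype(np.uint8),10,100,1500,(280,230,390,325))
```

```text
cav [ 574.66909649 -128.50707037]
[[ 607.7  -97.8]
 [ 606.  -161.5]
 [ 543.6  -95.5]
 [ 542.  -159.3]]
keyR [ 678.01824399 -155.32420831] keyL [ 679.2608085  -107.78954254]
handle [489.69132038 -77.67300743] [ 487.30534331 -174.87364523]
side expect (np.float64(364.16584642835187), np.float64(305.36962808155744)) cav (np.float64(333.4194040398303), np.float64(191.3552224797706))
[468.2 209.4] [42.8 47.2] 4.1 px [365.1 306. ]
[590.5 140.8] [61.9 33.5] 85.2 px [303.5 274.4]
[484.   29.8] [42.9 45.9] 6.4 px [365.3 245.7]
```

>>> {"api": "arm_command", "payload": {"plan": [{"dp": [0.02,-0.03,0],"twist": 3},{"dp": [0.022,-0.031,0],"twist": 4},{"dp": [0.022,-0.031,-0.01],"twist": 4},{"dp": [0.022,-0.031,-0.015],"twist": 4},{"dp": [0.022,-0.031,-0.015],"twist": 4},{"dp": [0.022,-0.031,-0.015],"twist": 4},{"dp": [0.022,-0.031,-0.015],"twist": 4},{"dp": [0.022,-0.031,-0.015],"twist": 3}], "hand": -1}}

```text
time: 0.92
tcp_pos: [425.7, 268.6, 319.3]
ee_rot: [-0.038, 0.999, 0.0, 0.0]
force: [0.1, 1.0, 0.5]
finger_gap: 1.001
gripper_force: 0.0
```

>>> {"api": "arm_command", "payload": {"plan": [{"dp": [0.022,-0.031,-0.015]},{"dp": [0.02,-0.025,-0.015]},{"dp": [0,0,0]},{"dp": [0,0,0]}]}}

```text
invalid input at $.plan[0]: expected keys dp, twist
```

>>> {"api": "arm_command", "payload": {"plan": [{"dp": [0.015,-0.02,-0.01],"twist": 0},{"dp": [0.015,-0.02,-0.03],"twist": 0},{"dp": [0.0135,-0.0195,-0.03],"twist": 0},{"dp": [0,0,-0.01],"twist": 0},{"dp": [0,0,0],"twist": 0},{"dp": [0,0,0],"twist": 0}]}}

```text
time: 1.42
tcp_pos: [468.5, 211.1, 239.7]
ee_rot: [-0.036, 0.999, 0.0, -0.001]
force: [-0.6, 1.2, -0.0]
finger_gap: 0.999
gripper_force: 0.0
```

Run:
```python
from h import *
a=[cv2.resize(cams.snapshot("side")["image"][230:350,280:440],(640,480)),]
cv2.imwrite("pics/c1.png",a[0][:,:,::-1]); st=status.get_state(); print(st["tcp_pos"],st["ee_rot"])
```

```text
[468.59413093 211.60032398 240.61196133] [-3.61542317e-02  9.99345976e-01  4.30649138e-04  5.54260283e-04]
```

View pics/c1.png

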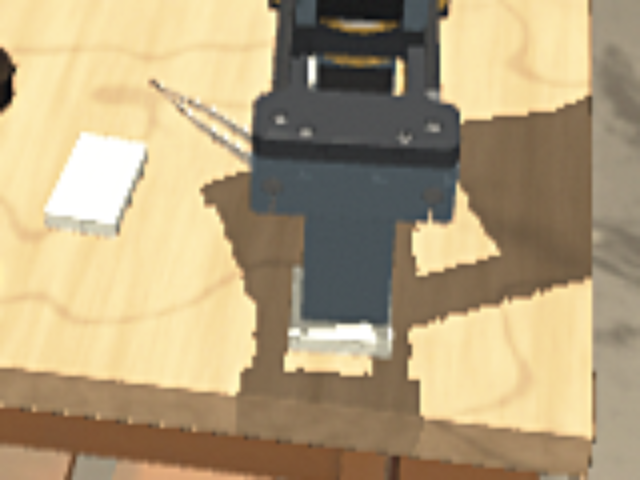

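The side view shows the near finger centred in front of the blank, with finger centre at about (367,310) and blank centre at about (365,311) in full-image pixels. I'll descend and grip.

>>> {"api": "arm_command", "payload": {"plan": [{"dp": [0,-0.001,-0.015],"twist": 0},{"dp": [0,-0.001,-0.015],"twist": 0},{"dp": [0,0,-0.01],"twist": 0},{"dp": [0,0,-0.003],"twist": 0},{"dp": [0,0,0],"twist": 0},{"dp": [0,0,0],"twist": 0},{"dp": [0,0,0],"twist": 0}]}}

```text
time: 2.05
tcp_pos: [468.8, 209.2, 197.7]
ee_rot: [-0.036, 0.999, 0.0, 0.001]
force: [-0.1, -1.0, -0.1]
finger_gap: 1.0
gripper_force: 0.0
```

Run:
```python
from h import *
st=status.get_state(); print(st["tcp_pos"],st["ee_rot"],st["force"])
t=cams.snapshot("side"); print(proj(t,[468.5,211+50,49]))
```

```text
[468.83298313 209.21736921 197.69348155] [-3.61075277e-02  9.99347424e-01  3.96896874e-04  9.02961448e-04] [-0.10060245 -1.04166331 -0.05200821]
(np.float64(362.4592059921738), np.float64(309.0976569423091))
```

Run:
```python
from h import *
t=cams.snapshot("side");s=cams.snapshot("top")
a=cv2.resize(t["image"][270:330,325:405],(800,600),interpolation=cv2.INTER_CUBIC)
for d in(-16,16):
    for z in (6.7,40):
        u,v=proj(t,[468.8+d,209.2+59,z]); cv2.circle(a,(int((u+.5-325)*10),int((v+.5-270)*10)),4,(255,0,0),-1)
b=cv2.resize(s["image"][200:290,180:290],(440,360))
cv2.imwrite("pics/c2.png",cv2.hconcat([cv2.resize(a,(480,360)),b[:,:320]])[:,:,::-1])
```

```text
(no output)
```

View pics/c2.png

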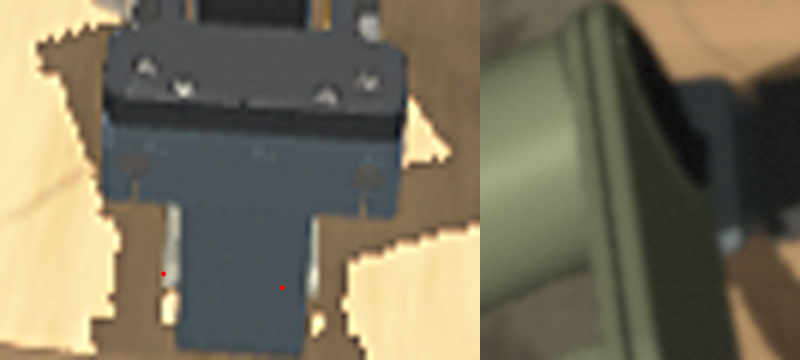

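The offset between the predicted and seen finger position comes from the 4° twist: the finger centre sits 4 mm toward -x. The blank is centred between the fingers within about 1 mm, so I'll grip.

>>> {"api": "arm_command", "payload": {"plan": [{"dp": [0,0,-0.001],"twist": 0},{"dp": [0,0,0],"twist": 0},{"dp": [0,0,0],"twist": 0}]}}

```text
time: 2.45
tcp_pos: [468.5, 208.7, 195.8]
ee_rot: [-0.036, 0.999, 0.0, -0.0]
force: [-0.4, -0.1, 2.0]
finger_gap: 0.998
gripper_force: 0.0
```

>>> {"api": "arm_command", "payload": {"plan": [{"dp": [0,0,0],"twist": 0},{"dp": [0,0,0],"twist": 0},{"dp": [0,0,0],"twist": 0},{"dp": [0,0,0],"twist": 0},{"dp": [0,0,0],"twist": 0},{"dp": [0,0,0],"twist": 0},{"dp": [0,0,0],"twist": 0},{"dp": [0,0,0],"twist": 0}], "hand": 1}}

```text
time: 3.12
tcp_pos: [468.5, 208.8, 195.8]
ee_rot: [-0.036, 0.999, 0.0, -0.0]
force: [0.5, -0.9, 0.5]
finger_gap: 0.476
gripper_force: 30.0
```

>>> {"api": "arm_command", "payload": {"plan": [{"dp": [0,0,0.005],"twist": 0},{"dp": [0,0,0.01],"twist": 0},{"dp": [0,0,0.02],"twist": 0},{"dp": [0,0,0.03],"twist": 0},{"dp": [0,0,0.03],"twist": 0},{"dp": [0,0,0.0],"twist": 0}]}}

```text
time: 3.62
tcp_pos: [470.1, 209.5, 297.1]
ee_rot: [-0.036, 0.999, 0.002, 0.006]
force: [0.7, 0.8, 0.3]
finger_gap: 0.476
gripper_force: 30.0
```

>>> {"api": "arm_command", "payload": {"plan": [{"dp": [0.005,-0.02,0],"twist": -0.7},{"dp": [0.011,-0.033,0],"twist": -0.8},{"dp": [0.011,-0.035,0],"twist": -0.8},{"dp": [0.011,-0.035,0],"twist": -0.8},{"dp": [0.011,-0.035,0],"twist": -0.7},{"dp": [0.011,-0.035,0],"twist": -0.7},{"dp": [0.011,-0.035,0],"twist": -0.7},{"dp": [0.011,-0.035,0],"twist": -0.7}]}}

```text
time: 4.28
tcp_pos: [550.6, -56.0, 291.2]
ee_rot: [0.016, 1.0, 0.0, 0.0]
force: [0.5, -0.9, -0.1]
finger_gap: 0.476
gripper_force: 30.0
```

>>> {"api": "arm_command", "payload": {"plan": [{"dp": [0.011,-0.033,0],"twist": 0},{"dp": [0.008,-0.024,-0.005],"twist": 0},{"dp": [0.005,-0.016,-0.015],"twist": 0},{"dp": [0,0,-0.015],"twist": 0},{"dp": [0,0,0],"twist": 0},{"dp": [0,0,0],"twist": 0}]}}

```text
time: 4.78
tcp_pos: [574.1, -127.2, 255.3]
ee_rot: [0.016, 1.0, 0.0, -0.001]
force: [0.1, 0.1, 0.2]
finger_gap: 0.479
gripper_force: 30.0
```

Run:
```python
from h import *
st=status.get_state(); print(st["tcp_pos"],st["ee_rot"],st["joint_positions"])
t=cams.snapshot("side");a=cv2.resize(t["image"][140:230,270:390],(800,600),interpolation=cv2.INTER_CUBIC)
cv2.imwrite("pics/c3.png",a[:,:,::-1])
```

```text
[ 574.09706631 -127.21419852  255.30983911] [ 1.58155655e-02  9.99874233e-01  3.80304759e-04 -1.11413605e-03] [-2.37686754e-01  4.69415269e-01  1.73723080e+00  3.12204926e-04
  9.37287633e-01 -1.77703572e+00]
```

View pics/c3.png

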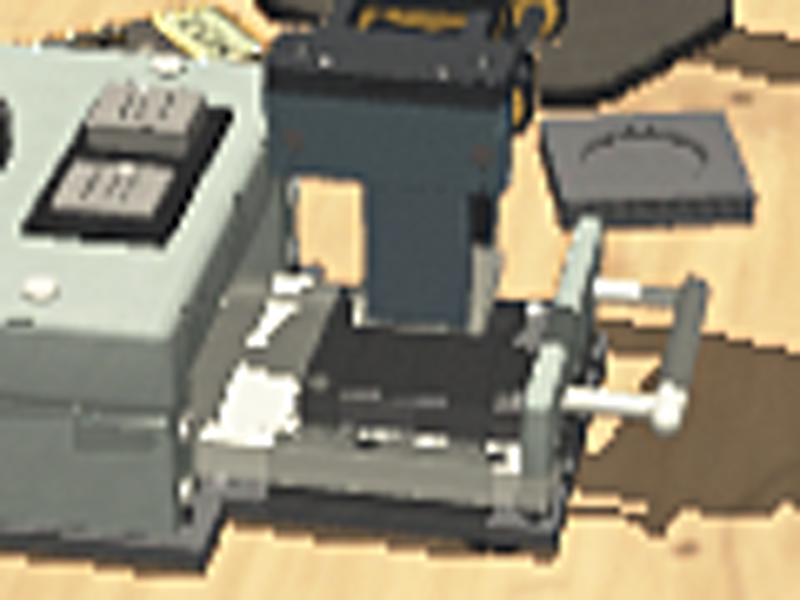

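The side view shows the gripped blank over the die (die at crop about (420,370)), clear of the front plate and housing. I'll lower it in small steps while watching the force.

>>> {"api": "arm_command", "payload": {"plan": [{"dp": [0,-0.001,-0.006],"twist": 0},{"dp": [0,0,-0.006],"twist": 0},{"dp": [0,0,-0.003],"twist": 0},{"dp": [0,0,-0.002],"twist": 0},{"dp": [0,0,0],"twist": 0},{"dp": [0,0,0],"twist": 0}]}}

```text
time: 5.33
tcp_pos: [574.5, -128.0, 238.8]
ee_rot: [0.015, 1.0, 0.0, -0.0]
force: [0.2, 0.0, -0.5]
finger_gap: 0.478
gripper_force: 30.0
```

>>> {"api": "arm_command", "payload": {"plan": [{"dp": [0,0,-0.001],"twist": 0},{"dp": [0,0,-0.001],"twist": 0},{"dp": [0,0,-0.001],"twist": 0},{"dp": [0,0,0],"twist": 0},{"dp": [0,0,0],"twist": 0}]}}

```text
time: 5.75
tcp_pos: [574.5, -128.2, 235.7]
ee_rot: [0.016, 1.0, 0.0, -0.0]
force: [-0.1, -0.0, -0.9]
finger_gap: 0.479
gripper_force: 30.0
```

>>> {"api": "arm_command", "payload": {"plan": [{"dp": [0,0,-0.001],"twist": 0},{"dp": [0,0,-0.001],"twist": 0},{"dp": [0,0,0],"twist": 0},{"dp": [0,0,0],"twist": 0}]}}

```text
time: 6.08
tcp_pos: [574.5, -128.2, 233.7]
ee_rot: [0.016, 1.0, 0.0, -0.0]
force: [-0.4, -0.7, -1.4]
finger_gap: 0.479
gripper_force: 30.0
```

>>> {"api": "arm_command", "payload": {"plan": [{"dp": [0,0,-0.001],"twist": 0},{"dp": [0,0,-0.0005],"twist": 0},{"dp": [0,0,0],"twist": 0},{"dp": [0,0,0],"twist": 0}]}}

```text
time: 6.42
tcp_pos: [574.5, -128.2, 232.2]
ee_rot: [0.016, 1.0, 0.0, -0.0]
force: [0.3, -0.2, -0.6]
finger_gap: 0.476
gripper_force: 30.0
```

No resistance, and the underside is at about 36.4 mm, so the blank is inside the cavity. I'll release, retreat and check.

>>> {"api": "arm_command", "payload": {"plan": [{"dp": [0,0,0],"twist": 0},{"dp": [0,0,0],"twist": 0},{"dp": [0,0,0],"twist": 0},{"dp": [0,0,0],"twist": 0},{"dp": [0,0,0],"twist": 0},{"dp": [0,0,0],"twist": 0}], "hand": -1}}

```text
time: 6.92
tcp_pos: [574.5, -128.2, 232.3]
ee_rot: [0.016, 1.0, 0.0, 0.0]
force: [0.2, -0.0, 0.2]
finger_gap: 0.888
gripper_force: 0.0
```

>>> {"api": "arm_command", "payload": {"plan": [{"dp": [0,0,0.005],"twist": 0},{"dp": [0,0,0.02],"twist": 0},{"dp": [0,0,0.035],"twist": 0},{"dp": [-0.03,0,0.02],"twist": 0},{"dp": [-0.04,0,0],"twist": 0},{"dp": [-0.035,0,0],"twist": 0},{"dp": [-0.03,0,0],"twist": 0},{"dp": [0,0,0],"twist": 0}], "hand": 1}}

```text
time: 7.58
tcp_pos: [434.0, -127.4, 312.2]
ee_rot: [0.016, 1.0, 0.001, -0.003]
force: [-0.7, 0.7, -0.3]
finger_gap: 0.363
gripper_force: 0.0
```

Run:
```python
from h import *
st=status.get_state(); print(st["tcp_pos"],st["ee_rot"])
t=cams.snapshot("side");s=cams.snapshot("top")
a=cv2.resize(t["image"][150:240,280:390],(440,360),interpolation=cv2.INTER_CUBIC)
b=cv2.resize(s["image"][140:240,350:450],(360,360),interpolation=cv2.INTER_CUBIC)
cv2.imwrite("pics/c4.png",cv2.hconcat([a,b])[:,:,::-1])
g=cv2.cvtColor(s["image"],cv2.COLOR_RGB2GRAY)
rects(s,(g>170).astype(np.uint8),46,200,1500,(380,165,420,205))
g=cv2.cvtColor(t["image"],cv2.COLOR_RGB2GRAY)
rects(t,(g>170).astype(np.uint8),46,60,1500,(315,175,355,210))
```

```text
[ 434.03809972 -127.40647557  312.23065111] [ 1.60840091e-02  9.99865875e-01  6.92217193e-04 -3.00947997e-03]
[ 575.1 -127.7] [41.8 44.4] 87.9 px [398.5 184.9]
[568.2 -50.3] [16.7 71.7] 89.3 px [331.3 206.7]
[ 572.  -136.2] [ 93.9 122.1] 9.1 px [333.3 186.3]
```

View pics/c4.png

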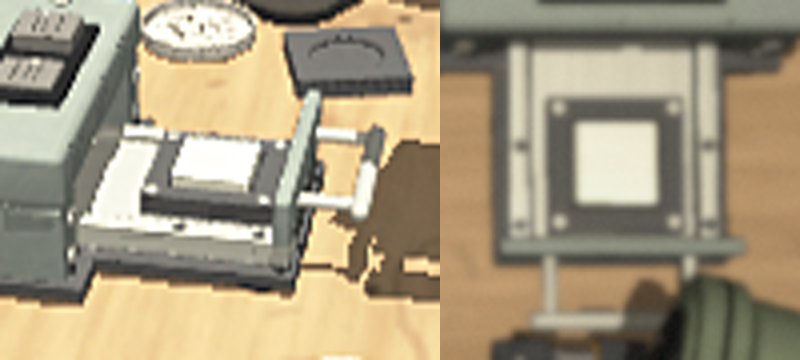

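The blank lies flat and centred in the die: its centre is at (575.1,-127.7), against a cavity centre of (574.7,-128.5). Next, lower the closed fingers in front of the handle and push.

>>> {"api": "arm_command", "payload": {"plan": [{"dp": [0,0.001,-0.03],"twist": 0},{"dp": [0,0,-0.03],"twist": 0},{"dp": [0,0,-0.025],"twist": 0},{"dp": [0,0,-0.004],"twist": 0},{"dp": [0,0,0],"twist": 0},{"dp": [0,0,0],"twist": 0}]}}

```text
time: 8.18
tcp_pos: [440.9, -127.5, 223.9]
ee_rot: [0.015, 1.0, -0.0, 0.001]
force: [-0.6, 0.1, 0.5]
finger_gap: 0.006
gripper_force: 0.0
```

>>> {"api": "arm_command", "payload": {"plan": [{"dp": [0.01,0,0],"twist": 0},{"dp": [0.01,0,0],"twist": 0},{"dp": [0.005,0,0],"twist": 0},{"dp": [0.005,0,0],"twist": 0},{"dp": [0.005,0,0],"twist": 0},{"dp": [0.005,0,0],"twist": 0},{"dp": [0.005,0,0],"twist": 0},{"dp": [0.005,0,0],"twist": 0}]}}

```text
time: 8.85
tcp_pos: [489.8, -127.3, 223.3]
ee_rot: [0.016, 1.0, -0.0, -0.0]
force: [-3.3, -1.3, 2.0]
finger_gap: 0.005
gripper_force: 1.4
```

>>> {"api": "arm_command", "payload": {"plan": [{"dp": [0.007,0,0],"twist": 0},{"dp": [0.009,-0.001,0],"twist": 0},{"dp": [0.009,0,0],"twist": 0},{"dp": [0.009,0,0],"twist": 0},{"dp": [0.009,-0.001,0],"twist": 0},{"dp": [0.009,0,0],"twist": 0},{"dp": [0.009,0,0],"twist": 0},{"dp": [0.006,-0.001,0],"twist": 0}]}}

```text
time: 9.52
tcp_pos: [557.9, -130.0, 223.2]
ee_rot: [0.016, 1.0, 0.0, 0.0]
force: [-2.5, 1.8, -0.1]
finger_gap: 0.003
gripper_force: 1.4
```

>>> {"api": "arm_command", "payload": {"plan": [{"dp": [0.004,0,0],"twist": 0},{"dp": [0.004,0,0],"twist": 0},{"dp": [0.004,0,0],"twist": 0},{"dp": [0.001,0,0],"twist": 0}]}}

```text
time: 9.85
tcp_pos: [570.1, -130.3, 223.3]
ee_rot: [0.016, 1.0, -0.0, 0.0]
force: [-1.5, -0.6, -1.3]
finger_gap: 0.008
gripper_force: 1.2
```

>>> {"api": "arm_command", "payload": {"plan": [{"dp": [0.002,0,0],"twist": 0},{"dp": [0.002,0,0],"twist": 0}]}}

```text
time: 10.02
tcp_pos: [572.7, -130.4, 223.2]
ee_rot: [0.015, 1.0, -0.0, -0.002]
force: [-9.4, -2.1, 4.9]
finger_gap: 0.005
gripper_force: 4.4
```

>>> {"api": "arm_command", "payload": {"plan": [{"dp": [0.002,0,0],"twist": 0},{"dp": [0.002,0,0],"twist": 0}]}}

```text
time: 10.18
tcp_pos: [574.4, -130.4, 223.2]
ee_rot: [0.015, 1.0, 0.0, -0.006]
force: [-17.4, -2.8, 12.1]
finger_gap: 0.004
gripper_force: 8.8
```

>>> {"api": "arm_command", "payload": {"plan": [{"dp": [0.002,0,0],"twist": 0},{"dp": [0.001,0,0],"twist": 0}]}}

```text
time: 10.35
tcp_pos: [575.6, -130.5, 223.2]
ee_rot: [0.015, 1.0, 0.0, -0.009]
force: [-22.0, -3.4, 15.9]
finger_gap: 0.008
gripper_force: 11.3
```

The force has risen to 22 N after about 106 mm of travel, so the slide is on its stop. Back off, rise and check.

>>> {"api": "arm_command", "payload": {"plan": [{"dp": [-0.004,0,0],"twist": 0},{"dp": [-0.01,0,0],"twist": 0},{"dp": [-0.01,0,0.01],"twist": 0},{"dp": [-0.01,0,0.03],"twist": 0},{"dp": [-0.02,0,0.03],"twist": 0},{"dp": [-0.03,0,0.03],"twist": 0},{"dp": [-0.03,0,0.01],"twist": 0},{"dp": [0,0,0],"twist": 0}]}}

```text
time: 11.02
tcp_pos: [463.4, -129.9, 336.5]
ee_rot: [0.016, 1.0, -0.001, 0.002]
force: [-0.9, 0.3, -0.3]
finger_gap: 0.01
gripper_force: 0.0
```

Run:
```python
from h import *
st=status.get_state(); print(st["tcp_pos"],st["ee_rot"],st["force"])
t=cams.snapshot("side");s=cams.snapshot("top")
a=cv2.resize(t["image"][130:230,220:340],(432,360),interpolation=cv2.INTER_CUBIC)
b=cv2.resize(s["image"][110:210,350:450],(360,360),interpolation=cv2.INTER_CUBIC)
cv2.imwrite("pics/c5.png",cv2.hconcat([a,b])[:,:,::-1])
```

```text
[ 463.41225734 -129.88722065  336.4807417 ] [ 1.60186706e-02  9.99869322e-01 -6.52687686e-04  2.07747575e-03] [-0.87449946  0.28418286 -0.30178402]
```

View pics/c5.png

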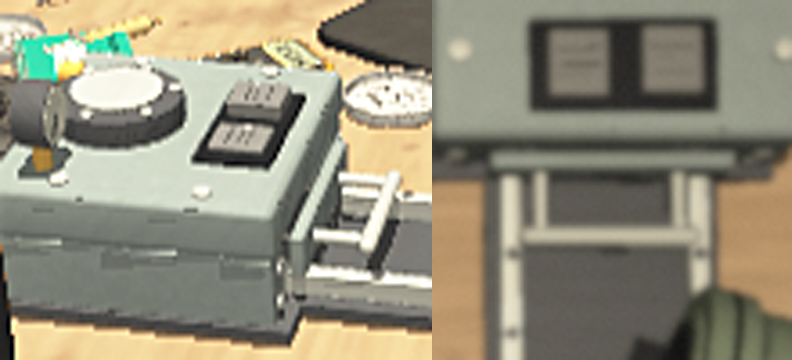

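The slide's front plate sits against the press front and the handle is close in; the keys are still right up, left down. I'll move over the right key.

Run:
```python
from h import *
s=cams.snapshot("top")
print("R",onz(s,416.6,126.6,112),"L",onz(s,389.9,126.8,105))
print("plate rear/front",onz(s,399,152,61)[:2],onz(s,399,156.3,61)[:2],"housing front top",onz(s,399,147.8,96)[:2],"handle",onz(s,399,110+236/3.6-.4,51)[:2])
```

```text
R [ 676.83037382 -155.58805562  112.        ] L [ 679.51440439 -106.63660596  105.        ]
plate rear/front [ 638.83140663 -128.8522217 ] [ 630.24570394 -128.51676322] housing front top [ 640.53733267 -123.64726406] handle [ 594.09088647 -128.61030566]
```

>>> {"api": "arm_command", "payload": {"plan": [{"dp": [0.02,-0.003,0],"twist": 0},{"dp": [0.035,-0.004,0],"twist": 0},{"dp": [0.035,-0.004,0],"twist": 0},{"dp": [0.035,-0.004,0],"twist": 0},{"dp": [0.035,-0.004,0],"twist": 0},{"dp": [0.03,-0.004,0],"twist": 0},{"dp": [0.02,-0.002,0],"twist": 0},{"dp": [0.004,0,0],"twist": 0}]}}

```text
time: 11.83
tcp_pos: [685.1, -155.3, 330.3]
ee_rot: [0.015, 1.0, 0.0, 0.001]
force: [0.2, 0.4, -1.0]
finger_gap: 0.005
gripper_force: 0.0
```

>>> {"api": "arm_command", "payload": {"plan": [{"dp": [0,0,-0.01],"twist": 0},{"dp": [0,0,0],"twist": 0},{"dp": [0,0,0],"twist": 0}]}}

```text
time: 12.08
tcp_pos: [680.0, -154.9, 321.1]
ee_rot: [0.016, 1.0, 0.0, -0.002]
force: [0.3, -0.1, 0.2]
finger_gap: 0.006
gripper_force: 0.0
```

>>> {"api": "arm_command", "payload": {"plan": [{"dp": [-0.002,0,-0.006],"twist": 0},{"dp": [0,0,-0.006],"twist": 0},{"dp": [0,0,-0.004],"twist": 0},{"dp": [0,0,-0.003],"twist": 0},{"dp": [0,0,-0.002],"twist": 0},{"dp": [0,0,-0.002],"twist": 0},{"dp": [0,0,0],"twist": 0}]}}

```text
time: 12.67
tcp_pos: [679.0, -155.2, 299.4]
ee_rot: [0.016, 1.0, 0.0, -0.0]
force: [0.0, -0.6, -0.5]
finger_gap: 0.005
gripper_force: 0.0
```

>>> {"api": "arm_command", "payload": {"plan": [{"dp": [0,0,-0.001],"twist": 0},{"dp": [0,0,-0.001],"twist": 0},{"dp": [0,0,0],"twist": 0}]}}

```text
time: 12.92
tcp_pos: [679.1, -155.2, 297.5]
ee_rot: [0.016, 1.0, 0.0, 0.0]
force: [0.0, 0.3, -0.4]
finger_gap: 0.006
gripper_force: 0.0
```

>>> {"api": "arm_command", "payload": {"plan": [{"dp": [0,0,-0.001],"twist": 0},{"dp": [0,0,-0.001],"twist": 0},{"dp": [0,0,0],"twist": 0}]}}

```text
time: 13.17
tcp_pos: [679.1, -155.2, 296.1]
ee_rot: [0.016, 1.0, -0.0, 0.0]
force: [-0.5, -0.3, 2.1]
finger_gap: 0.003
gripper_force: 1.1
```

>>> {"api": "arm_command", "payload": {"plan": [{"dp": [0,0,-0.001],"twist": 0},{"dp": [0,0,0],"twist": 0}]}}

```text
time: 13.33
tcp_pos: [679.1, -155.2, 296.1]
ee_rot: [0.016, 1.0, -0.0, 0.001]
force: [-1.7, 1.1, 6.8]
finger_gap: 0.004
gripper_force: 3.0
```

At the stop, z = 296.1 gives a key top of about 105 mm. Rise, clear and verify.

>>> {"api": "arm_command", "payload": {"plan": [{"dp": [0,0,0.01],"twist": 0},{"dp": [0,0,0.03],"twist": 0},{"dp": [-0.02,0,0.03],"twist": 0},{"dp": [-0.04,0,0],"twist": 0},{"dp": [-0.04,0,0],"twist": 0},{"dp": [-0.04,0,0],"twist": 0},{"dp": [-0.04,0,0],"twist": 0},{"dp": [0,0,0],"twist": 0}]}}

```text
time: 14.0
tcp_pos: [491.8, -154.2, 364.0]
ee_rot: [0.016, 1.0, 0.001, -0.005]
force: [-0.4, -0.4, 0.0]
finger_gap: 0.007
gripper_force: 0.0
```

Run:
```python
from h import *
t=cams.snapshot("side");s=cams.snapshot("top")
a=cv2.resize(t["image"][130:230,220:340],(432,360),interpolation=cv2.INTER_CUBIC)
b=cv2.resize(s["image"][110:210,350:450],(360,360),interpolation=cv2.INTER_CUBIC)
cv2.imwrite("pics/c6.png",cv2.hconcat([a,b])[:,:,::-1])
print(status.get_state()["force"])
```

```text
[-0.18176326 -0.30211436  0.09590095]
```

View pics/c6.png

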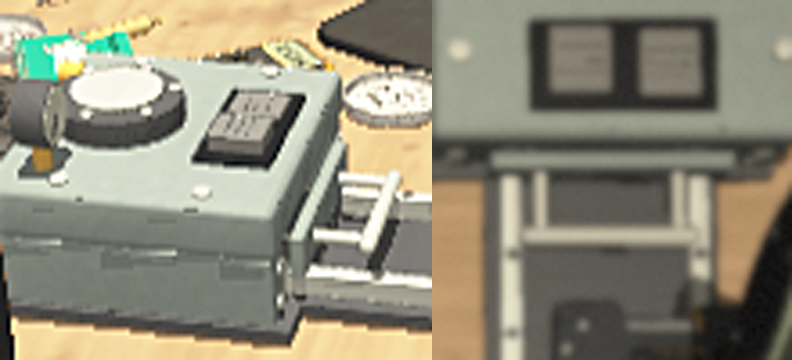

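The left key, at (240,130) in the side crop, has popped up. The right key is down behind it, and the slide is still home.

```bash
python3 -c "
from rig import bot; print(bot.sign_off())"
```

```text
the job is handed in; nothing more can be done
None
```

The job is handed in: the square blank lies flat in the cavity, the slide is home against its stop, the right key is down and the left key has popped up, and the other blanks were left alone.

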